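Chock a pallet-truck roller on the drain board

ROBOT

A 6-joint arm with a two-finger parallel gripper is mounted at the origin on the work surface. World frame = base frame: x ahead of the robot, y to its left, z up, the work surface at z = 0. Lengths are in m, angles in rad, forces in N, time in s.
With the tool pointing down it reaches from about 0.325 to 0.925 m from the base axis. Payload 3.1 kg.
Tool frame: the origin (TCP) lies where the fingers leave the gripper's body, on its centre line; the fingertips stand 73 mm ahead of it and the grasp point (between the pads) lies 54 mm ahead of it; z points along the fingers, x is the direction in which the jaws open and shut, and the axes are right-handed (so a half turn about z gives the same grasp; the last joint's range is limited). The gripper opens to 85 mm and grips with 20 to 120 N. Pads are 22 mm wide; open, the fingers measure 114 mm over their backs; the gripper's body (76 mm by 85 mm) begins 54 mm behind the grasp point. The pads swing forward as they close: fully open they stand 13 mm farther back than shut.
Start: joints at [-1.462, 0.217, 1.613, -0, 1.311, -0.112], TCP at [0.137, -0.61, 0.304] pointing down, gripper open.
Joint ranges: [-2.75, 2.75], [-0.78, 2.1], [0.31, 2.55], [-1.13, 4.27], [0.13, 2.63], [-2.58, 2.58]. Speed limits (rad/s): [2.79, 2.79, 3.14, 3.14, 3.14, 3.14].

INTERFACE

Orientations are given as [roll, pitch, yaw] about the fixed x, y, z axes, in that order (R = Rz(yaw) Ry(pitch) Rx(roll)).
In Python, from workcell import r, imaging gives the robot as it stands. The module is installed in compiled form; this text tells all that it offers.
- The arm moves only by the tool drive_tool, never from a script. Its argument "rows" is a list of rows, each a list of 3 entries, a list of its own where there are three numbers: the finger opening in mm, from 0 to 85.4, then the shift along the tool's x, y, z in mm, then the turn, a rotation vector about the tool's x, y, z in degrees. A call has 1 to 10 rows; each row shifts and turns the commanded pose from where the row before left it, along the tool's axes as they then stand; what a row does not reach is not made up. A row lasts 1/12 s, in which the tool goes at most 41.7 mm and 7.16 degrees, less where a joint would pass 70% of its speed; a pose out of reach is approached as far as the arm can. A call with a gripper value outside its range is refused whole. The fingers move at their own pace and stop on an object; "newtons" is the grip in N (left out, the last holds). Time passes only in rows, so rows that do not move let the fingers close. It gives the time, the measured TCP pose, the force and the opening at its end, in the units of the state.
- r.observe(): the state, without advancing time (a new reading comes with each control period).
- imaging.camera(name): name is "scene" or "top" or "wrist"; returns the picture (400x640x3 uint8, blue, green, red); there is no depth.
- imaging.camera_params(name): a dict with "intrinsics" (3x3 intrinsics, pixels), "distortion" ([k1, k2, p1, p2, k3] as OpenCV has them; the pictures are not rectified), "xyz" and "orientation" of the camera in the world. Camera axes: x right, y up, looking along -z (the intrinsics and any distortion apply to the point x, -y, -z); pixel columns grow to the right and rows downward; lengths in m; the calibration is good to about 2 mm. A picture is of the moment at which its call begins: read the wrist's pose just before it. camera_params takes no time and is no camera call; for the wrist camera it gives the pose at the moment of the call.
- r.finish_job(): hands the job in, once; it reports no verdict.
The state is a dict: "time_s": time; "qpos": joint angles; "joint_velocities": joint speeds; "joint_efforts": joint torques, N m; "eef_pos": TCP position; "eef_rot": TCP orientation; "force": force on the tool from outside, world axes, zero at the start; "wrist_torque": the same for the moment, N m; "gripper_width": finger opening in m.
Only numpy, scipy, OpenCV 4.12 (cv2) and the standard library are available. Lean on these libraries where they do the work, as an engineer would, in place of code of your own. Each camera call takes 0.05 s, during which the arm holds its last target. There are 200 camera calls.

TASK

The washed red pallet-truck roller has to drain on the sloping steel board without rolling into the gutter. Stand the yellow chock squarely on the blue painted outline, on its base with a sloping face looking uphill, and let go of it; then lay the red roller on the board just uphill of the chock, axle across the slope and in line with it, and let go only once it is down on the board and up against the chock, so that it stays there. Leave the grey roller on its rack.

Things in the scene. Friction and masses are not known exactly. Their poses are not given: they have to be found in the camera images.
- outline (a point): Centre of the blue painted outline (98 x 76 mm, flat paint) on a fixed sloping steel drain board. Its surface, 360 x 220 mm, slopes 5 degrees. x runs uphill along the surface, y across, z square out of it. The surface reaches 230 mm uphill and 130 mm downhill, to the gutter; side rims, 10 mm high, stand 101 mm either side. Round things roll down it.
- chock: Yellow hard-plastic chock, 0.35 kg, a ridge alike both ways round: base 77 mm (x) by 50 mm (y), 42 mm high, flat top 16 mm by 50 mm. Sloping faces, 53 degrees to the base, look to +x and -x; flat upright ends, 50 mm apart, look to +y and -y: grip these. Origin: centre of its underside, z up. Starts level on the table; the wooden block of like size is not needed.
- roller: Red roller, 72 mm in diameter, 50 mm wide, 0.4 kg. Origin: its centre; y is the axle (x, z turn as it rolls). Grip its flat faces, 50 mm apart. Starts axle level in one of two seats, 110 mm apart, of a wooden rack (60 mm wide, under 35 mm high), centre 63 mm above the table. Against the chock on the board its centre is 36 mm off the surface and 58 mm uphill of the chock's centre.
- grey_roller: Grey roller, otherwise the same as the red one, in the other seat of the rack. Origin: its centre; y is its axle. To be left where it is.
Things that resemble listed ones, but are neither listed nor needed, are in the scene too. Of the things like the roller, leave any that is orange; of the rest the smaller one is meant. What is shaped like the chock but turquoise is not meant.

How it is judged:
By the outcome, as a careful person would: the job done as asked, in the order asked, and still so for the second after the job is handed in, with the robot touching nothing.
It also fails if it takes over 59 s, if anything falls off the work surface, if the arm or the gripper's body presses on something with over 40 N, if the wrist force passes 120 N, or if a joint passes its speed limit or range.

## Working session

There is one attempt and no reset: what is moved stays moved. The work goes in short steps, Python scripts to look and compute and a tool call to move; the robot and the scene stay as the last step left them, time stands still between calls to the robot, and variables do not carry over. Pictures are saved under pics/ and viewed, about 8 in all and at most 12, crops included, and the job is handed in when it is done.

Besides the shell and the picture viewer there is one more tool, called after ">>>" as name([rows], argument=value, ...), one row to a line, values as JSON. drive_tool: Moves the arm, as the interface text tells. Its arguments: {"type":"object","properties":{"rows":{"type":"array","items":{"type":"array"}},"newtons":{"type":"number"}},"required":["rows"]}

```bash
mkdir -p pics; python3 - <<'E'
from workcell import r, imaging
import cv2
s=r.observe(); print(s['time_s'],s['eef_pos'],s['eef_rot'],s['gripper_width'])
for n in("scene","top"):
    cv2.imwrite(f'pics/{n}0.png',imaging.camera(n)); p=imaging.camera_params(n); print(n,p)
E
```

```text
0.0 [ 0.13682186 -0.60916918  0.30256052] [-3.14136986e+00  2.40576732e-03 -1.34997050e+00] 0.08560141023829139
scene {'intrinsics': array([[442.03076054,   0.        , 316.18111613],
       [  0.        , 442.03076054, 200.53962447],
       [  0.        ,   0.        ,   1.        ]]), 'distortion': array([-0.10058128,  0.        ,  0.        ,  0.        ,  0.        ]), 'xyz': array([ 1.20613122, -0.175203  ,  0.83540161]), 'orientation': array([0.77639393, 0.00188774, 1.44451434])}
top {'intrinsics': array([[364.80199101,   0.        , 310.29204699],
       [  0.        , 364.80199101, 196.60811681],
       [  0.        ,   0.        ,   1.        ]]), 'distortion': array([-0.08620658,  0.        ,  0.        ,  0.        ,  0.        ]), 'xyz': array([ 0.31995081, -0.07198248,  0.9112261 ]), 'orientation': array([ 0.16811637,  0.00362161, -1.56398574])}
```

View pics/top0.png

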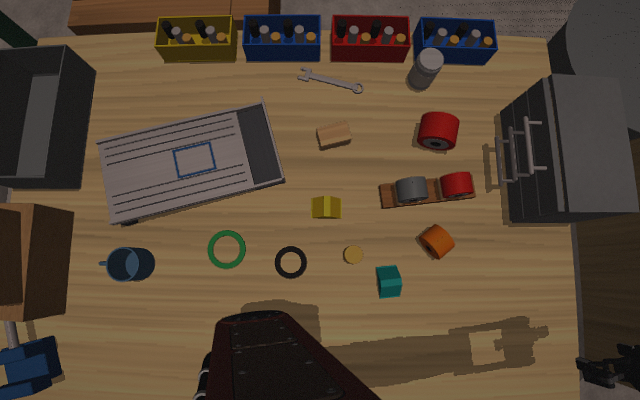

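View pics/scene0.png

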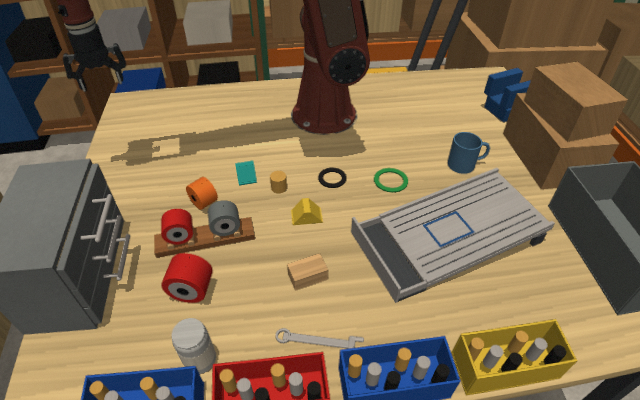

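```bash
cat > h.py <<'E'
from workcell import r, imaging
import cv2, numpy as np
from scipy.spatial.transform import Rotation as Ro
def rays(p,uv):
    n=cv2.undistortPoints(np.array(uv,float).reshape(-1,1,2),p['intrinsics'],p['distortion'])[:,0]
    d=np.c_[n[:,0],-n[:,1],-np.ones(len(n))]
    return p['xyz'], Ro.from_euler('xyz',p['orientation']).apply(d)
def onplane(p,uv,z):
    o,d=rays(p,uv); return o+d*((z-o[2])/d[:,2])[:,None]
def tri(p,uv,q,ab):
    o,d=rays(p,uv); o2,e=rays(q,ab); out=[]
    for a,b in zip(d,e):
        t=np.linalg.lstsq(np.c_[a,-b],o2-o,rcond=None)[0]
        out.append(((o+a*t[0]+o2+b*t[1])/2, np.linalg.norm(o+a*t[0]-o2-b*t[1])))
    return np.array([x[0] for x in out]),[x[1] for x in out]
def mask(im,lo,hi,roi=None):
    m=cv2.inRange(cv2.cvtColor(im,cv2.COLOR_BGR2HSV),lo,hi)
    if roi:
        k=np.zeros_like(m);x0,y0,x1,y1=roi;k[y0:y1,x0:x1]=255;m&=k
    return m
def big(m): return max(cv2.findContours(m,cv2.RETR_EXTERNAL,cv2.CHAIN_APPROX_NONE)[0],key=cv2.contourArea)
E
python3 - <<'E'
from h import *
P={n:imaging.camera_params(n) for n in('top','scene')}
I={n:cv2.imread(f'pics/{n}0.png') for n in P}
roi={'top':(160,130,230,190),'scene':(410,200,485,255)}
c={}
for n in P:
    k=big(mask(I[n],(100,90,40),(125,255,255),roi[n]))
    k=cv2.convexHull(k); q=cv2.approxPolyN(k,4)[0] if hasattr(cv2,'approxPolyN') else cv2.approxPolyDP(k,5,True)[:,0]
    c[n]=q.astype(float); print(n,q.tolist(),cv2.boundingRect(k))
# top: order corners; scene is view from opposite side
t=c['top'];s=c['scene']
best=None
for f in(1,-1):
  for i in range(4):
    X,e=tri(P['top'],t,P['scene'],np.roll(s[::f],i,0))
    if best is None or sum(e)<best[0]: best=(sum(e),X,e)
X=best[1]; print(X.round(4),np.round(best[2],4)); print('ctr',X.mean(0), [np.linalg.norm(X[i]-X[i-1]).round(4) for i in range(4)])
# yellow chock, red
vis={'top':((300,185,350,230)),'scene':(285,190,330,230)}
for n in P:
    print(n,'chock',cv2.boundingRect(big(mask(I[n],(20,120,60),(35,255,255),vis[n]))))
r1=cv2.resize(I['top'][160:300,290:490],None,fx=4,fy=4,interpolation=cv2.INTER_CUBIC)[:,:800]
cv2.imwrite('pics/crop1.png',r1)
E
```

```text
top [[216, 168], [178, 178], [172, 150], [209, 141]] (172, 142, 44, 36)
scene [[474, 232], [440, 246], [422, 225], [456, 211]] (423, 212, 51, 35)
[[0.5397 0.1671 0.0333]
 [0.5125 0.2607 0.0409]
 [0.5843 0.2809 0.0411]
 [0.6096 0.189  0.0349]] [0.0011 0.0017 0.0007 0.0001]
ctr [0.56152252 0.224438   0.03753713] [np.float64(0.0733), np.float64(0.0977), np.float64(0.0746), np.float64(0.0954)]
top chock (311, 196, 31, 23)
scene chock (290, 198, 34, 28)
```

View pics/crop1.png

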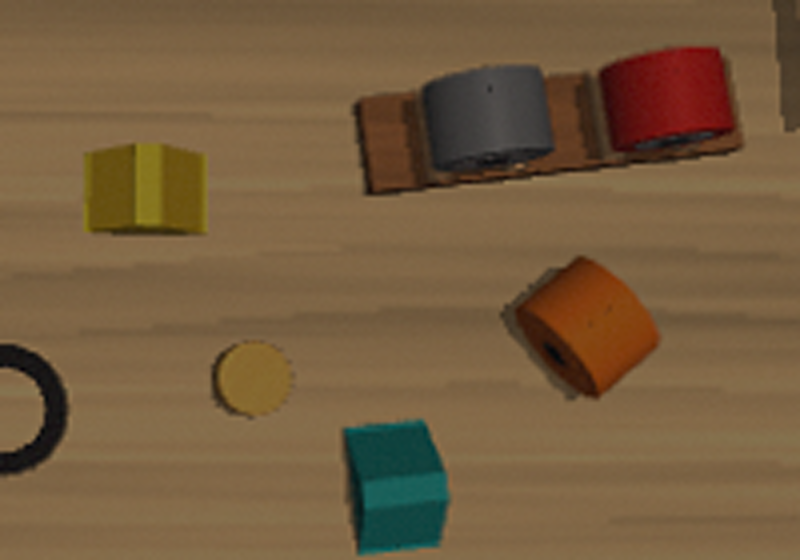

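```bash
cat >> h.py <<'E'
def tcp():
    s=r.observe(); return s['eef_pos'],Ro.from_euler('xyz',s['eef_rot'])
def delta(pos,R):
    p,Rc=tcp(); return (Rc.inv().apply(np.array(pos)-p)*1000).round(1),np.degrees((Rc.inv()*R).as_rotvec()).round(2)
def down(yaw): # jaw axis (tool x) along yaw, z down
    return Ro.from_euler('xyz',[np.pi,0,yaw])
E
python3 - <<'E'
from h import *
P=imaging.camera_params('top')
f=lambda a:(np.array(a)+.5)/4-.5+[290,160]
C=onplane(P,f([(136,143),(160,143),(160,228),(136,228)]),.042); print(C.round(4),C.mean(0))
for e in(C[0]-C[3],C[1]-C[2]): print('yaw',np.degrees(np.arctan2(e[1],e[0])),np.linalg.norm(e))
L=onplane(P,f([(602,72),(612,148),(722,50),(734,130)]),.063);print(L.round(4),L.mean(0))
for e in(L[0]-L[1],L[2]-L[3]): print('yaw',np.degrees(np.arctan2(e[1],e[0])),np.linalg.norm(e))
K=onplane(P,f([(368,193),(742,151)]),0.02); e=K[0]-K[1];print('rack',K.round(3),np.degrees(np.arctan2(e[1],e[0]))-90)
w=imaging.camera_params('wrist'); p,R=tcp(); print('cam in tcp',R.inv().apply(w['xyz']-p),(R.inv()*Ro.from_euler('xyz',w['orientation'])).as_matrix().round(3),w['intrinsics'][0],w['distortion'])
print(delta([C[:,0].mean(),C[:,1].mean(),.25],down(0)))
E
```

```text
[[ 0.4707 -0.1001  0.042 ]
 [ 0.4708 -0.1146  0.042 ]
 [ 0.4191 -0.1145  0.042 ]
 [ 0.419  -0.1001  0.042 ]] [ 0.44489215 -0.10729356  0.042     ]
yaw 0.049000621422664745 0.05165315444549658
yaw -0.10457206954471134 0.05165749895689989
[[ 0.5121 -0.3797  0.063 ]
 [ 0.4658 -0.3833  0.063 ]
 [ 0.5265 -0.4551  0.063 ]
 [ 0.4772 -0.459   0.063 ]] [ 0.49541025 -0.41926879  0.063     ]
yaw 4.3720967372307245 0.046442022793835386
yaw 4.600689883411704 0.04942480262303194
rack [[ 0.444 -0.244  0.02 ]
 [ 0.472 -0.483  0.02 ]] 6.634855066668436
cam in tcp [ 0.00087383 -0.08507518 -0.06988244] [[ 1.     0.    -0.   ]
 [ 0.    -0.946 -0.325]
 [-0.     0.325 -0.946]] [358.90260653   0.         319.66468126] [-0.061305  0.        0.        0.        0.      ]
(array([-422.2, -410.5,   53.7]), array([ -0.1 ,   0.09, -77.35]))
```

```bash
cat >> h.py <<'E'
from scipy.linalg import logm,expm
def plan(pos,R,N,start=None):
    """N equal rows (screw) from current pose to pos,R"""
    p,Rc=tcp() if start is None else start
    A=np.eye(4);A[:3,:3]=Rc.as_matrix();A[:3,3]=p
    B=np.eye(4);B[:3,:3]=R.as_matrix();B[:3,3]=pos
    D=expm(np.real(logm(np.linalg.inv(A)@B))/N)
    T=A.copy();pts=[]
    for i in range(N): T=T@D;pts.append(T[:3,3].round(3).tolist())
    d=D[:3,3]*1000;w=np.degrees(Ro.from_matrix(D[:3,:3]).as_rotvec())
    print(N,'x shift',d.round(1).tolist(),'turn',w.round(2).tolist(),'|',np.linalg.norm(d).round(1),'mid',pts[N//2])
    return np.array(pos),R
E
python3 - <<'E'
from h import *
plan([.445,-.107,.22],down(0),16)
plan([.445,-.107,.22],down(0),18)
E
```

```text
16 x shift [-6.6, -39.2, 5.2] turn [-0.01, 0.01, -4.83] | 40.1 mid [0.398, -0.377, 0.256]
18 x shift [-5.7, -34.9, 4.6] turn [-0.01, 0.01, -4.3] | 35.6 mid [0.396, -0.381, 0.257]
```

>>> drive_tool([
  [85, [-5.7, -34.9, 4.6], [0, 0, -4.3]],
  [85, [-5.7, -34.9, 4.6], [0, 0, -4.3]],
  [85, [-5.7, -34.9, 4.6], [0, 0, -4.3]],
  [85, [-5.7, -34.9, 4.6], [0, 0, -4.3]],
  [85, [-5.7, -34.9, 4.6], [0, 0, -4.3]],
  [85, [-5.7, -34.9, 4.6], [0, 0, -4.3]],
  [85, [-5.7, -34.9, 4.6], [0, 0, -4.3]],
  [85, [-5.7, -34.9, 4.6], [0, 0, -4.3]],
  [85, [-5.7, -34.9, 4.6], [0, 0, -4.3]],
])

```text
time_s: 0.85
eef_pos: [0.3802, -0.4112, 0.2618]
eef_rot: [-3.141, 0.0, -0.671]
force: [0.2, -0.5, 0.1]
gripper_width: 0.0851
```

>>> drive_tool([
  [85, [-5.7, -34.9, 4.6], [0, 0, -4.3]],
  [85, [-5.7, -34.9, 4.6], [0, 0, -4.3]],
  [85, [-5.7, -34.9, 4.6], [0, 0, -4.3]],
  [85, [-5.7, -34.9, 4.6], [0, 0, -4.3]],
  [85, [-5.7, -34.9, 4.6], [0, 0, -4.3]],
  [85, [-5.7, -34.9, 4.6], [0, 0, -4.3]],
  [85, [-5.7, -34.9, 4.6], [0, 0, -4.3]],
  [85, [-5.7, -34.9, 4.6], [0, 0, -4.3]],
  [85, [-5.7, -34.9, 4.6], [0, 0, -4.3]],
  [85, [0, 0, 0], [0, 0, 0]],
])

```text
time_s: 1.68
eef_pos: [0.4426, -0.1019, 0.2188]
eef_rot: [-3.137, 0.005, 0.008]
force: [-0.9, -0.1, -1.4]
gripper_width: 0.0847
```

```bash
python3 - <<'E'
from h import *
P=imaging.camera_params('wrist'); im=imaging.camera('wrist'); cv2.imwrite('pics/w1.png',im)
s=r.observe();print(s['time_s'],s['eef_pos'],s['eef_rot'],s['force'])
k=big(mask(im,(20,120,50),(35,255,255)));print(cv2.boundingRect(k),cv2.minAreaRect(k))
import pickle;pickle.dump(P,open('w1.pkl','wb'))
E
```

```text
1.7333 [ 0.443595   -0.1044259   0.21961552] [-3.13993179  0.00315021  0.00554138] [0.41881774 0.378561   0.0213816 ]
(0, 0, 640, 400) ((319.5, 199.5), (399.0, 639.0), 90.0)
```

View pics/w1.png

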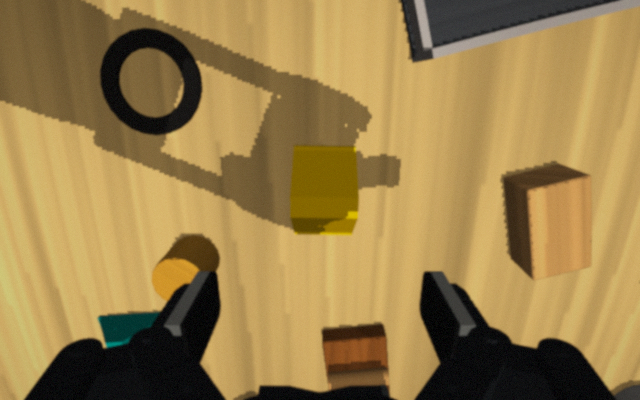

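```bash
python3 - <<'E'
from h import *
import pickle;P=pickle.load(open('w1.pkl','rb'));im=cv2.imread('pics/w1.png')
m=mask(im,(22,215,60),(35,255,255),(270,130,380,250));k=big(m)
print(cv2.boundingRect(k),cv2.minAreaRect(k)); q=cv2.approxPolyN(cv2.convexHull(k),4)[0];print(q.tolist())
X=onplane(P,q,0);print(X.round(4))
g=cv2.cvtColor(im,cv2.COLOR_BGR2GRAY)
print([int(v) for v in g[140:240,310]]);print([int(v) for v in g[140:240,345]])
print([int(v) for v in g[170,280:370]])
E
```

```text
(290, 146, 68, 89) ((323.5, 190.0), (88.0, 67.0), 90.0)
[[355, 146], [360, 234], [287, 233], [294, 146]]
[[ 0.4715 -0.0695  0.    ]
 [ 0.4789 -0.1471  0.    ]
 [ 0.4148 -0.1467  0.    ]
 [ 0.4221 -0.07    0.    ]]
[98, 96, 94, 99, 94, 90, 93, 100, 101, 102, 99, 97, 95, 96, 97, 93, 95, 95, 99, 99, 93, 94, 93, 95, 93, 93, 94, 95, 94, 93, 96, 91, 93, 96, 98, 96, 92, 95, 97, 95, 97, 96, 93, 93, 96, 95, 97, 96, 95, 96, 97, 93, 96, 95, 92, 95, 98, 98, 98, 101, 98, 101, 100, 102, 99, 99, 103, 101, 104, 101, 100, 102, 102, 102, 103, 97, 97, 89, 77, 70, 69, 67, 70, 70, 69, 72, 69, 69, 70, 70, 73, 78, 87, 109, 137, 164, 176, 177, 176, 176]
[105, 101, 105, 105, 101, 99, 95, 96, 100, 103, 98, 100, 95, 93, 98, 96, 95, 93, 95, 96, 92, 97, 94, 96, 98, 97, 95, 96, 94, 94, 95, 95, 94, 95, 95, 95, 92, 97, 95, 92, 96, 93, 94, 98, 98, 97, 93, 98, 95, 95, 101, 95, 95, 95, 96, 93, 96, 94, 101, 100, 105, 101, 100, 97, 101, 100, 104, 104, 101, 99, 101, 99, 103, 100, 99, 104, 109, 119, 115, 116, 115, 115, 116, 113, 115, 117, 116, 119, 116, 114, 116, 122, 140, 160, 175, 175, 179, 178, 179, 176]
[105, 107, 108, 107, 102, 104, 105, 101, 103, 105, 100, 99, 99, 98, 96, 96, 97, 95, 95, 94, 96, 96, 93, 95, 93, 96, 97, 95, 96, 98, 96, 97, 95, 92, 95, 93, 94, 92, 95, 94, 96, 95, 94, 98, 98, 95, 96, 95, 97, 99, 94, 96, 94, 94, 92, 93, 97, 96, 96, 98, 95, 93, 95, 95, 94, 95, 97, 95, 93, 93, 94, 93, 94, 96, 95, 95, 95, 103, 106, 106, 107, 106, 102, 105, 104, 109, 105, 106, 105, 105]
```

```bash
python3 - <<'E'
from h import *
plan([.446,-.108,.078],down(0),5)
E
```

```text
5 x shift [0.5, 0.7, 28.3] turn [-0.02, 0.04, 0.06] | 28.3 mid [0.445, -0.107, 0.135]
```

>>> drive_tool([
  [85, [0.5, 0.7, 28.3], [0, 0, 0]],
  [85, [0.5, 0.7, 28.3], [0, 0, 0]],
  [85, [0.5, 0.7, 28.3], [0, 0, 0]],
  [85, [0.5, 0.7, 28.3], [0, 0, 0]],
  [85, [0.5, 0.7, 28.3], [0, 0, 0]],
  [85, [0, 0, 0], [0, 0, 0]],
  [40, [0, 0, 0], [0, 0, 0]],
  [40, [0, 0, 0], [0, 0, 0]],
  [40, [0, 0, 0], [0, 0, 0]],
], newtons=50)

```text
time_s: 2.48
eef_pos: [0.4484, -0.1119, 0.0816]
eef_rot: [3.14, -0.001, 0.001]
force: [-4.3, 0.3, 3.6]
gripper_width: 0.0511
```

>>> drive_tool([
  [40, [0, 0, 0], [0, 0, 0]],
  [40, [0, 0, 0], [0, 0, 0]],
  [40, [0, 0, 0], [0, 0, 0]],
])

```text
time_s: 2.73
eef_pos: [0.4489, -0.1118, 0.0818]
eef_rot: [3.14, -0.003, 0.001]
force: [-2.1, -1.5, 6.3]
gripper_width: 0.0496
```

```bash
cat >> h.py <<'E'
def board(yaw=15.8,tilt=5):
    a,t=np.radians(yaw+90),np.radians(tilt)
    u=np.array([np.cos(a)*np.cos(t),np.sin(a)*np.cos(t),np.sin(t)]); v=np.array([np.sin(a),-np.cos(a),0]) # uphill, across(tool x)
    n=np.cross(v,u); n*=np.sign(n[2])
    return u,v,n,Ro.from_matrix(np.c_[v,np.cross(-n,v),-n])
O=np.array([.5615,.2244,.0375])
E
python3 - <<'E'
from h import *
u,v,n,R=board(); print(u,v,n); p,Rc=tcp(); print(p, r.observe()['force'])
a=plan(p+[0,0,.12],Rc,4)
plan(O+n*.17+u*0.0,R,11,a)
plan(O+n*.17+u*0.0,R,10,a)
E
```

```text
[-0.27124414  0.95855646  0.08715574] [0.96221799 0.27228025 0.        ] [ 0.02373079 -0.08386282  0.9961947 ]
[ 0.44888322 -0.11183454  0.08179556] [-2.12047609 -1.49382846  6.30309819]
4 x shift [0.1, 0.1, -30.0] turn [0.0, 0.0, 0.0] | 30.0 mid [0.449, -0.112, 0.172]
11 x shift [14.2, -27.8, 0.6] turn [0.46, -0.08, -1.43] | 31.2 mid [0.523, 0.06, 0.201]
10 x shift [15.6, -30.6, 0.7] turn [0.51, -0.08, -1.57] | 34.4 mid [0.53, 0.078, 0.202]
```

>>> drive_tool([
  [40, [0, 0, -15], [0, 0, 0]],
  [40, [0, 0, -30], [0, 0, 0]],
  [40, [0, 0, -35], [0, 0, 0]],
  [40, [0, 0, -30], [0, 0, 0]],
  [40, [0, 0, -10], [0, 0, 0]],
], newtons=60)

```text
time_s: 3.15
eef_pos: [0.4504, -0.1118, 0.2049]
eef_rot: [3.138, -0.01, 0.001]
force: [2.0, -1.1, -3.2]
gripper_width: 0.0491
```

>>> drive_tool([
  [40, [15.6, -30.6, 0.7], [0.51, -0.08, -1.57]],
  [40, [15.6, -30.6, 0.7], [0.51, -0.08, -1.57]],
  [40, [15.6, -30.6, 0.7], [0.51, -0.08, -1.57]],
  [40, [15.6, -30.6, 0.7], [0.51, -0.08, -1.57]],
  [40, [15.6, -30.6, 0.7], [0.51, -0.08, -1.57]],
  [40, [15.6, -30.6, 0.7], [0.51, -0.08, -1.57]],
  [40, [15.6, -30.6, 0.7], [0.51, -0.08, -1.57]],
  [40, [15.6, -30.6, 0.7], [0.51, -0.08, -1.57]],
  [40, [15.6, -30.6, 0.7], [0.51, -0.08, -1.57]],
  [40, [15.6, -30.6, 0.7], [0.51, -0.08, -1.57]],
])

```text
time_s: 3.98
eef_pos: [0.5635, 0.2126, 0.2028]
eef_rot: [-3.051, 0.003, 0.277]
force: [0.0, -0.1, -3.4]
gripper_width: 0.0492
```

>>> drive_tool([
  [40, [0, 0, 0], [0, 0, 0]],
  [40, [0, 0, 0], [0, 0, 0]],
  [40, [0, 0, 0], [0, 0, 0]],
])

```text
time_s: 4.23
eef_pos: [0.5631, 0.2108, 0.203]
eef_rot: [-3.052, 0.004, 0.276]
force: [-1.0, -0.3, -4.2]
gripper_width: 0.0491
```

```bash
python3 - <<'E'
from h import *
P=imaging.camera_params('wrist'); im=imaging.camera('wrist'); cv2.imwrite('pics/w2.png',im)
s=r.observe();print(s['time_s'],s['eef_pos'],s['eef_rot'],s['force'],s['gripper_width'])
import pickle;pickle.dump(P,open('w2.pkl','wb'))
u,v,n,R=board();print(delta(O+n*.17,R))
E
```

```text
4.2833 [0.5631148  0.21024865 0.20313139] [-3.05224422  0.00408433  0.27493854] [-0.17040269 -0.44485795 -3.77475323] 0.048943708830655505
(array([ 2.3,  0.4, -3.8]), array([-0.12,  0.23, -0.07]))
```

View pics/w2.png

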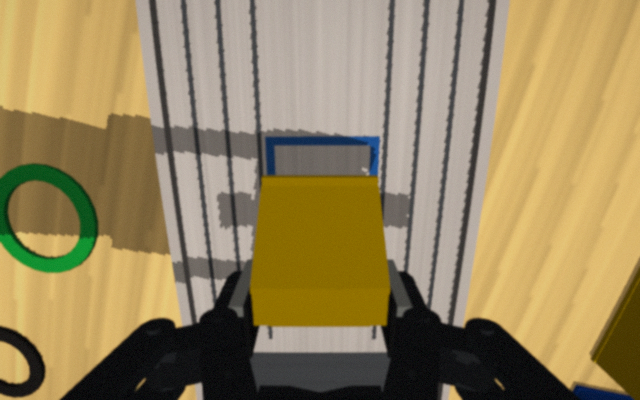

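```bash
python3 - <<'E'
from h import *
import pickle;P=pickle.load(open('w2.pkl','rb'));im=cv2.imread('pics/w2.png')
m=mask(im,(100,120,40),(125,255,255),(250,125,400,178))
ys,xs=np.nonzero(m);
top=[(x,ys[xs==x].min()) for x in range(270,377,6)]
print('u range',[ (int(y),int(xs[ys==y].min()),int(xs[ys==y].max())) for y in(139,141,143,150,160,170)])
u,v,n,R=board()
def onb(uv,h,O=O):
    o,d=rays(P,uv); return o+d*((h-(o-O)@n)/(d@n))[:,None]
E=onb(top,0); f=np.polyfit((E-O)@v,(E-O)@u,1); print('uphill edge at u mm',f[1]*1e3,'skew deg',np.degrees(f[0]))
S=onb([(265.5,141),(380.5,141),(266,160),(379.5,160)],0);print('side v',((S-O)@v*1e3).round(1))
ym=mask(im,(20,150,60),(35,255,255),(240,165,400,340));k=big(ym);ky,kx=np.nonzero(ym)
p=r.observe()['eef_pos']; 
edge=[(x,ky[kx==x].min()) for x in range(268,374,6)]
for h in(.09,.094):
    B=onb(edge,h); g=np.polyfit((B-p)@v,(B-p)@u,1);print('chock edge rel tcp u',g[1]*1e3,'skew',np.degrees(g[0]), 'tcp h',(p-O)@n)
C=onb([(262,178),(378.5,178)],.09);print('chock v rel O',((C-O)@v*1e3).round(1),'tcp rel O u,v',(p-O)@u,(p-O)@v)
print(edge[::4],top[::4])
E
```

```text
u range [(139, 266, 378), (141, 266, 378), (143, 266, 378), (150, 267, 377), (160, 267, 377), (170, 267, 376)]
uphill edge at u mm 47.406590182018334 skew deg -0.06647782695844139
side v [-37.3  38.6 -37.6  38.5]
chock edge rel tcp u 44.413192064417714 skew 0.04326934934971243 tcp h 0.16622620125563178
chock edge rel tcp u 45.47411583845081 skew 0.04326934934972435 tcp h 0.16622620125563178
chock v rel O [-25.5  23.6] tcp rel O u,v 0.00043284998899527203 -0.0022993448902714876
[(268, np.int64(176)), (292, np.int64(176)), (316, np.int64(176)), (340, np.int64(176)), (364, np.int64(176))] [(270, np.int64(137)), (294, np.int64(137)), (318, np.int64(137)), (342, np.int64(137)), (366, np.int64(137))]
```

>>> drive_tool([
  [40, [1.5, 7.3, 0], [-0.1, 0.2, 0]],
  [40, [0, 0, 20], [0, 0, 0]],
  [40, [0, 0, 25], [0, 0, 0]],
  [40, [0, 0, 20], [0, 0, 0]],
  [40, [0, 0, 10], [0, 0, 0]],
  [40, [0, 0, 0], [0, 0, 0]],
  [40, [0, 0, 0], [0, 0, 0]],
])

```text
time_s: 4.87
eef_pos: [0.5657, 0.2098, 0.1287]
eef_rot: [-3.054, -0.001, 0.274]
force: [0.4, 0.8, -2.9]
gripper_width: 0.049
```

```bash
python3 - <<'E'
from h import *
u,v,n,R=board();s=r.observe();p=s['eef_pos'];print((p-O)@u,(p-O)@v,(p-O)@n,s['force'],delta(p,R)[1])
E
```

```text
-0.007192233849983538 4.9885954676376046e-05 0.09222377140854124 [ 0.39608488  0.78493832 -2.85988675] [-0.04 -0.05 -0.11]
```

>>> drive_tool([
  [40, [-0.5, 0, 4], [0, 0, 0]],
  [40, [0, 0, 3], [0, 0, 0]],
  [40, [0, 0, 0], [0, 0, 0]],
  [40, [0, 0, 0], [0, 0, 0]],
])

```text
time_s: 5.2
eef_pos: [0.5655, 0.2113, 0.1228]
eef_rot: [-3.054, -0.003, 0.275]
force: [-0.4, 0.3, -3.7]
gripper_width: 0.0486
```

>>> drive_tool([
  [40, [0, 0, 2], [0, 0, 0]],
  [40, [0, 0, 0], [0, 0, 0]],
  [40, [0, 0, 0], [0, 0, 0]],
])

```text
time_s: 5.45
eef_pos: [0.5651, 0.2115, 0.1202]
eef_rot: [-3.054, -0.002, 0.275]
force: [-0.6, -0.1, -2.6]
gripper_width: 0.0492
```

>>> drive_tool([
  [40, [0, 0, 1.5], [0, 0, 0]],
  [40, [0, 0, 0], [0, 0, 0]],
  [40, [0, 0, 0], [0, 0, 0]],
])

```text
time_s: 5.7
eef_pos: [0.565, 0.2115, 0.1185]
eef_rot: [-3.053, -0.001, 0.275]
force: [-0.0, -0.2, -3.1]
gripper_width: 0.0493
```

>>> drive_tool([
  [40, [0, 0, 1.5], [0, 0, 0]],
  [40, [0, 0, 0], [0, 0, 0]],
  [40, [0, 0, 0], [0, 0, 0]],
])

```text
time_s: 5.95
eef_pos: [0.565, 0.2116, 0.117]
eef_rot: [-3.054, -0.001, 0.275]
force: [-0.5, -0.2, -4.1]
gripper_width: 0.0486
```

>>> drive_tool([
  [40, [0, 0, 1], [0, 0, 0]],
  [40, [0, 0, 0], [0, 0, 0]],
  [40, [0, 0, 0], [0, 0, 0]],
])

```text
time_s: 6.2
eef_pos: [0.5652, 0.2118, 0.1167]
eef_rot: [-3.054, -0.002, 0.275]
force: [-1.9, 0.5, 0.5]
gripper_width: 0.0489
```

>>> drive_tool([
  [40, [0, 0, 0.7], [0, 0, 0]],
  [40, [0, 0, 0], [0, 0, 0]],
  [60, [0, 0, 0], [0, 0, 0]],
  [75, [0, 0, 0], [0, 0, 0]],
  [85, [0, 0, 0], [0, 0, 0]],
  [85, [0, 0, -20], [0, 0, 0]],
  [85, [0, 0, -35], [0, 0, 0]],
  [85, [0, 0, -40], [0, 0, 0]],
  [85, [0, 0, -20], [0, 0, 0]],
  [85, [0, 0, 0], [0, 0, 0]],
])

```text
time_s: 7.03
eef_pos: [0.5718, 0.2026, 0.2375]
eef_rot: [-3.054, -0.016, 0.274]
force: [1.0, 0.3, 1.0]
gripper_width: 0.0852
```

>>> drive_tool([
  [85, [0, 0, 0], [0, 0, 0]],
  [85, [0, 0, 0], [0, 0, 0]],
])

```text
time_s: 7.2
eef_pos: [0.5671, 0.2019, 0.2291]
eef_rot: [-3.053, -0.001, 0.275]
force: [-0.8, 0.3, -0.5]
gripper_width: 0.0851
```

```bash
python3 - <<'E'
from h import *
P=imaging.camera_params('wrist'); im=imaging.camera('wrist'); cv2.imwrite('pics/w3.png',im)
s=r.observe();print(s['time_s'],s['eef_pos'],s['force'])
import pickle;pickle.dump(P,open('w3.pkl','wb'))
E
```

```text
7.25 [0.56647515 0.20185435 0.22813087] [ 0.40355984  0.24165826 -0.37950634]
```

View pics/w3.png

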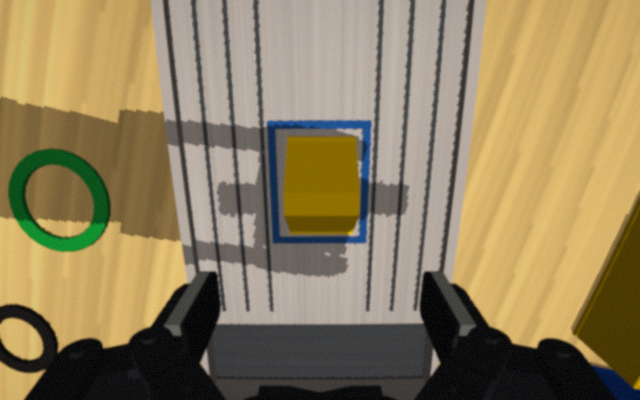

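```bash
python3 - <<'E'
from h import *
import pickle;P=pickle.load(open('w3.pkl','rb'));im=cv2.imread('pics/w3.png');u,v,n,R=board()
def onb(uv,h=0):
    o,d=rays(P,uv); return o+d*((h-(o-O)@n)/(d@n))[:,None]
uv=lambda E:np.c_[(E-O)@u,(E-O)@v]*1e3
b=cv2.approxPolyN(cv2.convexHull(big(mask(im,(100,120,40),(125,255,255),(250,110,390,255)))),4)[0]
y=big(mask(im,(20,200,40),(35,255,255),(275,130,367,240)))
q=cv2.approxPolyN(cv2.convexHull(y),4)[0]
print(b.tolist(),uv(onb(b)).round(1).tolist(),uv(onb(b)).mean(0))
print(q.tolist(),uv(onb(q)).round(1).tolist())
pts=y[:,0];e=[(x,pts[pts[:,0]==x][:,1].min()) for x in range(292,354,6)]
g=uv(onb(e));print('uphill base edge',np.polyfit(g[:,1],g[:,0],1)); l=[(x,pts[pts[:,0]==x][:,1].max()) for x in range(292,354,6)];g=uv(onb(l));print('downhill',np.polyfit(g[:,1],g[:,0],1))
t=[(pts[pts[:,1]==140][:,0].min(),140),(pts[pts[:,1]==140][:,0].max(),140)];print(t,uv(onb(t)))
E
```

```text
[[371, 121], [365, 242], [273, 242], [267, 121]] [[47.4, 37.8], [-48.7, 37.2], [-48.6, -37.1], [47.5, -37.4]] [-0.62199206  0.13054455]
[[354, 137], [362, 233], [281, 233], [288, 137]] [[35.8, 25.8], [-40.8, 34.5], [-40.7, -30.3], [35.8, -22.5]]
uphill base edge [-9.98032832e-04  3.58053037e+01]
downhill [ 2.65713758e-02 -3.99856862e+01]
[(np.int32(288), 140), (np.int32(354), 140)] [[ 33.64597928 -22.54955985]
 [ 33.59426084  25.85842586]]
```

```bash
python3 - <<'E'
from h import *
plan([.495,-.42,.24],down(np.radians(5.5)),18)
E
```

```text
18 x shift [-10.5, 33.2, -2.2] turn [-0.28, 0.03, 0.57] | 34.8 mid [0.541, -0.145, 0.228]
```

>>> drive_tool([
  [85, [-10.5, 33.2, -2.2], [-0.28, 0.03, 0.57]],
  [85, [-10.5, 33.2, -2.2], [-0.28, 0.03, 0.57]],
  [85, [-10.5, 33.2, -2.2], [-0.28, 0.03, 0.57]],
  [85, [-10.5, 33.2, -2.2], [-0.28, 0.03, 0.57]],
  [85, [-10.5, 33.2, -2.2], [-0.28, 0.03, 0.57]],
  [85, [-10.5, 33.2, -2.2], [-0.28, 0.03, 0.57]],
  [85, [-10.5, 33.2, -2.2], [-0.28, 0.03, 0.57]],
  [85, [-10.5, 33.2, -2.2], [-0.28, 0.03, 0.57]],
  [85, [-10.5, 33.2, -2.2], [-0.28, 0.03, 0.57]],
])

```text
time_s: 8.0
eef_pos: [0.5438, -0.1122, 0.2267]
eef_rot: [-3.095, 0.003, 0.185]
force: [0.6, 0.1, 0.1]
gripper_width: 0.0848
```

>>> drive_tool([
  [85, [-10.5, 33.2, -2.2], [-0.28, 0.03, 0.57]],
  [85, [-10.5, 33.2, -2.2], [-0.28, 0.03, 0.57]],
  [85, [-10.5, 33.2, -2.2], [-0.28, 0.03, 0.57]],
  [85, [-10.5, 33.2, -2.2], [-0.28, 0.03, 0.57]],
  [85, [-10.5, 33.2, -2.2], [-0.28, 0.03, 0.57]],
  [85, [-10.5, 33.2, -2.2], [-0.28, 0.03, 0.57]],
  [85, [-10.5, 33.2, -2.2], [-0.28, 0.03, 0.57]],
  [85, [-10.5, 33.2, -2.2], [-0.28, 0.03, 0.57]],
  [85, [-10.5, 33.2, -2.2], [-0.28, 0.03, 0.57]],
])

```text
time_s: 8.75
eef_pos: [0.494, -0.4213, 0.2386]
eef_rot: [-3.138, -0.001, 0.095]
force: [0.8, -0.6, 0.6]
gripper_width: 0.085
```

>>> drive_tool([
  [85, [0, 0, 0], [0, 0, 0]],
  [85, [0, 0, 0], [0, 0, 0]],
  [85, [0, 0, 0], [0, 0, 0]],
])

```text
time_s: 9.0
eef_pos: [0.4946, -0.4197, 0.2391]
eef_rot: [-3.137, -0.001, 0.095]
force: [0.5, 0.5, -0.2]
gripper_width: 0.0851
```

```bash
python3 - <<'E'
from h import *
P=imaging.camera_params('wrist'); im=imaging.camera('wrist'); cv2.imwrite('pics/w4.png',im)
s=r.observe();print(s['time_s'],s['eef_pos'],s['eef_rot'],s['force'])
import pickle;pickle.dump(P,open('w4.pkl','wb'))
E
```

```text
9.05 [ 0.49490525 -0.41915058  0.23948046] [-3.13782114e+00 -1.37357777e-03  9.62310166e-02] [-0.11081236  0.58459286  0.48847835]
```

View pics/w4.png

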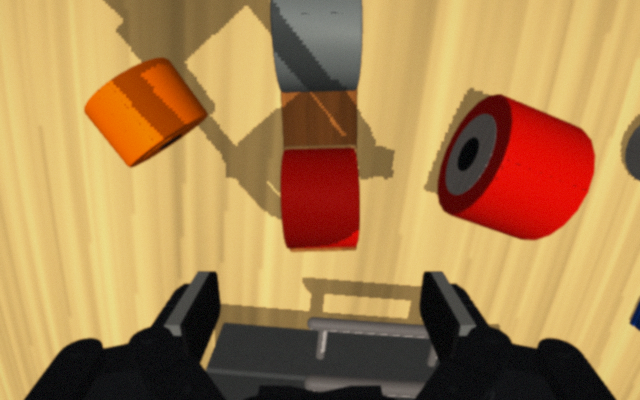

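```bash
python3 - <<'E'
from h import *
import pickle;P=pickle.load(open('w4.pkl','rb'));im=cv2.imread('pics/w4.png')
m=mask(im,(0,150,50),(4,255,255),(270,135,375,260))|mask(im,(174,150,50),(180,255,255),(270,135,375,260));ys,xs=np.nonzero(m)
T=[(x,ys[xs==x].min()) for x in range(288,356,6)];B=[(x,ys[xs==x].max()+1) for x in range(288,356,6)]
print(np.polyfit(*zip(*T),1),np.polyfit(*zip(*B),1))
o,a=rays(P,T);_,b=rays(P,B);U=lambda d:d/np.linalg.norm(d,axis=1)[:,None]
d=U(a)+U(b);C=o+d*((.063-o[2])/d[:,2])[:,None];print(C[[0,5,11]].round(4),'axle yaw',np.degrees(np.polyfit(C[:,0],C[:,1],1)[0]))
for z in(.063,.099):
  S=[onplane(P,[(xs[ys==y].min(),y),(xs[ys==y].max()+1,y)],z) for y in(170,185,200,215,230)]
  print(z,[ (s.mean(0)[:2].round(4).tolist(),(np.linalg.norm(s[1]-s[0])*1e3).round(1)) for s in S])
p,R=tcp();print(p)
E
```

```text
[5.24475524e-03 1.48066434e+02] [-1.16550117e-02  2.50574592e+02]
[[ 0.4733 -0.4205  0.063 ]
 [ 0.4949 -0.4181  0.063 ]
 [ 0.521  -0.4168  0.063 ]] axle yaw 5.621978352138404
0.063 [([0.4943, -0.3973], np.float64(53.6)), ([0.495, -0.4082], np.float64(55.0)), ([0.4968, -0.4194], np.float64(55.8)), ([0.4979, -0.431], np.float64(56.6)), ([0.4994, -0.4429], np.float64(55.2))]
0.099 [([0.4934, -0.3885], np.float64(45.8)), ([0.494, -0.3979], np.float64(47.0)), ([0.4955, -0.4074], np.float64(47.6)), ([0.4965, -0.4173], np.float64(48.3)), ([0.4978, -0.4274], np.float64(47.1))]
[ 0.49490525 -0.41915058  0.23948046]
```

```bash
python3 - <<'E'
from h import *
plan([.4965,-.4185,.117],down(np.radians(5.6)),5)
E
```

```text
5 x shift [0.3, -0.0, 24.5] turn [-0.04, -0.02, -0.02] | 24.5 mid [0.496, -0.419, 0.166]
```

>>> drive_tool([
  [85, [0.3, 0, 24.5], [0, 0, 0]],
  [85, [0.3, 0, 24.5], [0, 0, 0]],
  [85, [0.3, 0, 24.5], [0, 0, 0]],
  [85, [0.3, 0, 24.5], [0, 0, 0]],
  [85, [0.3, 0, 24.5], [-0.2, -0.1, 0]],
  [85, [0, 0, 0], [0, 0, 0]],
  [85, [0, 0, 0], [0, 0, 0]],
])

```text
time_s: 9.63
eef_pos: [0.4964, -0.4177, 0.1167]
eef_rot: [-3.14, 0.002, 0.098]
force: [1.1, -0.5, 0.4]
gripper_width: 0.0847
```

>>> drive_tool([
  [40, [0, 0, 0], [0, 0, 0]],
  [40, [0, 0, 0], [0, 0, 0]],
  [40, [0, 0, 0], [0, 0, 0]],
  [40, [0, 0, 0], [0, 0, 0]],
  [40, [0, 0, 0], [0, 0, 0]],
  [40, [0, 0, 0], [0, 0, 0]],
], newtons=50)

```text
time_s: 10.13
eef_pos: [0.4976, -0.4215, 0.1219]
eef_rot: [3.136, -0.003, 0.096]
force: [-2.5, 1.2, 7.5]
gripper_width: 0.0497
```

>>> drive_tool([
  [40, [0, 0, -15], [0, 0, 0]],
  [40, [0, 0, -30], [0, 0, 0]],
  [40, [0, 0, -35], [0, 0, 0]],
  [40, [0, 0, -30], [0, 0, 0]],
  [40, [0, 0, -15], [0, 0, 0]],
  [40, [0, 0, 0], [0, 0, 0]],
  [40, [0, 0, 0], [0, 0, 0]],
], newtons=60)

```text
time_s: 10.72
eef_pos: [0.4973, -0.4203, 0.2456]
eef_rot: [3.136, -0.004, 0.095]
force: [0.3, 0.7, -4.0]
gripper_width: 0.0498
```

```bash
python3 - <<'E'
from h import *
P=imaging.camera_params('wrist'); im=imaging.camera('wrist'); cv2.imwrite('pics/w5.png',im)
s=r.observe();print(s['time_s'],s['eef_pos'],s['eef_rot'],s['force'],s['gripper_width'])
sel=lambda roi:mask(im,(0,150,40),(4,255,255),roi)|mask(im,(174,150,40),(180,255,255),roi)
k=big(sel((220,100,430,400)));print(cv2.boundingRect(k))
p,R=tcp();pts=k[:,0]
uu=range(280,361,20);T=[(x,pts[pts[:,0]==x][:,1].min()) for x in uu];B=[(x,pts[pts[:,0]==x][:,1].max()+1) for x in uu];print(T,B)
o,a=rays(P,T);a=R.inv().apply(a);o=R.inv().apply(o-p)
# tangent upper ray and known range: centre (y,z) at 36mm from tangent lines in tool y-z plane
_,b=rays(P,B);b=R.inv().apply(b)
for i in range(len(T)):
    aa=a[i,1:]/np.linalg.norm(a[i,1:]);bb=b[i,1:]/np.linalg.norm(b[i,1:]);c=(aa+bb)/np.linalg.norm(aa+bb);half=np.arccos(aa@bb)/2
    print((o[1:]+c*.036/np.sin(half))*1e3)
u,v,n,Rb=board()
Oc=O-.0024*u+.0016*v; tgt=Oc+.085*u+.036*n
pre=tgt+n*(.059+.08)+u*.0-.003*u
plan(pre,Rb,20)
E
```

```text
10.7667 [ 0.4964131  -0.41948166  0.24324366] [ 3.13972500e+00 -8.75838777e-04  9.54769600e-02] [-0.73292889 -0.05743966 -4.73375322] 0.049605103765293375
(241, 193, 158, 183)
[(280, np.int32(195)), (300, np.int32(194)), (320, np.int32(194)), (340, np.int32(194)), (360, np.int32(195))] [(280, np.int32(376)), (300, np.int32(376)), (320, np.int32(375)), (340, np.int32(374)), (360, np.int32(374))]
[-1.87581875 57.53180377]
[-2.48510668 56.96064107]
[-2.24086346 57.68156826]
[-2.01192199 58.35884023]
[-1.38921904 58.90156715]
20 x shift [8.8, -34.3, 2.6] turn [0.25, -0.02, -0.52] | 35.5 mid [0.539, -0.033, 0.222]
```

View pics/w5.png

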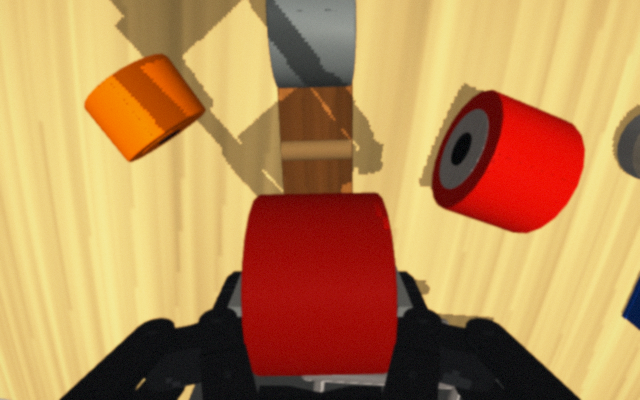

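>>> drive_tool([
  [40, [8.8, -34.3, 2.6], [0.25, -0.02, -0.52]],
  [40, [8.8, -34.3, 2.6], [0.25, -0.02, -0.52]],
  [40, [8.8, -34.3, 2.6], [0.25, -0.02, -0.52]],
  [40, [8.8, -34.3, 2.6], [0.25, -0.02, -0.52]],
  [40, [8.8, -34.3, 2.6], [0.25, -0.02, -0.52]],
  [40, [8.8, -34.3, 2.6], [0.25, -0.02, -0.52]],
  [40, [8.8, -34.3, 2.6], [0.25, -0.02, -0.52]],
  [40, [8.8, -34.3, 2.6], [0.25, -0.02, -0.52]],
  [40, [8.8, -34.3, 2.6], [0.25, -0.02, -0.52]],
  [40, [8.8, -34.3, 2.6], [0.25, -0.02, -0.52]],
])

```text
time_s: 11.6
eef_pos: [0.5354, -0.0659, 0.2206]
eef_rot: [-3.098, 0.005, 0.187]
force: [-0.5, 0.1, -3.8]
gripper_width: 0.0497
```

>>> drive_tool([
  [40, [8.8, -34.3, 2.6], [0.25, -0.02, -0.52]],
  [40, [8.8, -34.3, 2.6], [0.25, -0.02, -0.52]],
  [40, [8.8, -34.3, 2.6], [0.25, -0.02, -0.52]],
  [40, [8.8, -34.3, 2.6], [0.25, -0.02, -0.52]],
  [40, [8.8, -34.3, 2.6], [0.25, -0.02, -0.52]],
  [40, [8.8, -34.3, 2.6], [0.25, -0.02, -0.52]],
  [40, [8.8, -34.3, 2.6], [0.25, -0.02, -0.52]],
  [40, [8.8, -34.3, 2.6], [0.25, -0.02, -0.52]],
  [40, [8.8, -34.3, 2.6], [0.25, -0.02, -0.52]],
  [40, [8.8, -34.3, 2.6], [0.25, -0.02, -0.52]],
])

```text
time_s: 12.43
eef_pos: [0.5435, 0.2877, 0.2149]
eef_rot: [-3.058, 0.004, 0.278]
force: [0.6, -0.5, -3.3]
gripper_width: 0.0492
```

>>> drive_tool([
  [40, [0, 0, 0], [0, 0, 0]],
  [40, [0, 0, 0], [0, 0, 0]],
  [40, [0, 0, 0], [0, 0, 0]],
  [40, [0, 0, 0], [0, 0, 0]],
])

```text
time_s: 12.77
eef_pos: [0.5447, 0.2854, 0.2165]
eef_rot: [-3.058, 0.002, 0.276]
force: [-0.1, 0.2, -3.8]
gripper_width: 0.0496
```

```bash
cat >> h.py <<'E'
def st():
    u,v,n,R=board();s=r.observe();p=s['eef_pos'];Rc=Ro.from_euler('xyz',s['eef_rot'])
    Oc=O-.0024*u+.0016*v; c=p+Rc.apply([0,-.002,.058])
    print('t',s['time_s'],'roller rel chock u,v,h mm',[(1e3*(c-Oc)@k).round(1) for k in(u,v,n)],'force uvn',[(s['force']@k).round(1) for k in(u,v,n)],'turn err',delta(p,R)[1],s['gripper_width'])
E
python3 -c "
from h import *
st()"
```

```text
t 12.7667 roller rel chock u,v,h mm [np.float64(82.8), np.float64(-1.2), np.float64(114.8)] force uvn [np.float64(-0.1), np.float64(-0.1), np.float64(-3.8)] turn err [0.23 0.1  0.03] 0.0496174953694953
```

>>> drive_tool([
  [40, [1.2, 18.5, 0], [0.2, 0.1, 0]],
  [40, [0, 0, 20], [0, 0, 0]],
  [40, [0, 0, 25], [0, 0, 0]],
  [40, [0, 0, 18], [0, 0, 0]],
  [40, [0, 0, 8], [0, 0, 0]],
  [40, [0, 0, 0], [0, 0, 0]],
  [40, [0, 0, 0], [0, 0, 0]],
  [40, [0, 0, 0], [0, 0, 0]],
])

```text
time_s: 13.43
eef_pos: [0.5516, 0.2752, 0.1476]
eef_rot: [-3.054, -0.006, 0.276]
force: [-0.5, 1.0, -2.6]
gripper_width: 0.0494
```

```bash
python3 -c "
from h import *
st()"
```

```text
t 13.4333 roller rel chock u,v,h mm [np.float64(65.4), np.float64(3.0), np.float64(47.2)] force uvn [np.float64(0.8), np.float64(-0.2), np.float64(-2.6)] turn err [-0.02 -0.36  0.06] 0.04941958536897089
```

>>> drive_tool([
  [40, [0, 0, 5], [0, 0, 0]],
  [40, [0, 0, 3], [0, 0, 0]],
  [40, [0, 0, 0], [0, 0, 0]],
  [40, [0, 0, 0], [0, 0, 0]],
  [40, [0, 0, 0], [0, 0, 0]],
  [40, [0, 0, 0], [0, 0, 0]],
])

```text
time_s: 13.93
eef_pos: [0.5503, 0.2761, 0.1384]
eef_rot: [-3.054, -0.004, 0.277]
force: [0.6, 1.0, -4.0]
gripper_width: 0.0493
```

```bash
python3 -c "
from h import *
st()"
```

```text
t 13.9333 roller rel chock u,v,h mm [np.float64(65.8), np.float64(2.0), np.float64(37.9)] force uvn [np.float64(0.5), np.float64(0.8), np.float64(-4.1)] turn err [-0.02 -0.23  0.1 ] 0.049272279812345256
```

Fix v by −2 and step down to contact.

>>> drive_tool([
  [40, [-1.7, 3, 0.5], [0, -0.2, 0]],
  [40, [0, 0, 0.5], [0, 0, 0]],
  [40, [0, 0, 0], [0, 0, 0]],
  [40, [0, 0, 0], [0, 0, 0]],
])

```text
time_s: 14.27
eef_pos: [0.5494, 0.2726, 0.1368]
eef_rot: [-3.054, -0.0, 0.277]
force: [-0.5, -0.1, -3.7]
gripper_width: 0.0493
```

>>> drive_tool([
  [40, [0, 0, 1], [0, 0, 0]],
  [40, [0, 0, 0], [0, 0, 0]],
  [40, [0, 0, 0], [0, 0, 0]],
])

```text
time_s: 14.52
eef_pos: [0.5493, 0.2728, 0.1358]
eef_rot: [-3.054, 0.0, 0.277]
force: [-0.1, -0.1, -4.5]
gripper_width: 0.0497
```

```bash
python3 -c "
from h import *
st()"
```

```text
t 14.5167 roller rel chock u,v,h mm [np.float64(62.7), np.float64(-0.2), np.float64(35.6)] force uvn [np.float64(-0.5), np.float64(-0.1), np.float64(-4.4)] turn err [-0.01  0.01  0.09] 0.049747810788754794
```

>>> drive_tool([
  [40, [0, 0, 1], [0, 0, 0]],
  [40, [0, 0, 0], [0, 0, 0]],
  [40, [0, 0, 0], [0, 0, 0]],
])

```text
time_s: 14.77
eef_pos: [0.5495, 0.273, 0.1355]
eef_rot: [-3.054, -0.0, 0.278]
force: [-1.2, -0.4, 1.3]
gripper_width: 0.0495
```

>>> drive_tool([
  [40, [0, 0, 0.7], [0, 0, 0]],
  [40, [0, 0, 0], [0, 0, 0]],
  [40, [0, 0, 0], [0, 0, 0]],
])

```text
time_s: 15.02
eef_pos: [0.5495, 0.273, 0.1354]
eef_rot: [-3.054, -0.0, 0.278]
force: [-4.3, -1.4, 4.7]
gripper_width: 0.0493
```

>>> drive_tool([
  [40, [0, 1.5, -0.7], [0, 0, 0]],
  [40, [0, 1, 0], [0, 0, 0]],
  [40, [0, 0, 0], [0, 0, 0]],
  [40, [0, 0, 0], [0, 0, 0]],
])

```text
time_s: 15.35
eef_pos: [0.5505, 0.2712, 0.1352]
eef_rot: [-3.053, -0.002, 0.277]
force: [-1.0, 2.3, 1.7]
gripper_width: 0.0498
```

```bash
python3 -c "
from h import *
st()"
```

```text
t 15.35 roller rel chock u,v,h mm [np.float64(60.9), np.float64(0.6), np.float64(35.2)] force uvn [np.float64(2.6), np.float64(-0.4), np.float64(1.5)] turn err [-0.09 -0.1   0.07] 0.04979724771295135
```

>>> drive_tool([
  [40, [0, 1, 0], [0, 0, 0]],
  [40, [0, 0.5, 0], [0, 0, 0]],
  [40, [0, 0, 0], [0, 0, 0]],
  [40, [0, 0, 0], [0, 0, 0]],
])

```text
time_s: 15.68
eef_pos: [0.551, 0.2695, 0.1351]
eef_rot: [-3.053, -0.002, 0.277]
force: [-0.1, 3.8, 3.9]
gripper_width: 0.049
```

```bash
python3 -c "
from h import *
st()"
```

```text
t 15.6833 roller rel chock u,v,h mm [np.float64(59.1), np.float64(0.7), np.float64(35.2)] force uvn [np.float64(4.0), np.float64(1.0), np.float64(3.6)] turn err [-0.05 -0.11  0.08] 0.04897157413290036
```

>>> drive_tool([
  [40, [0, 1, 0], [0, 0, 0]],
  [40, [0, 0, 0], [0, 0, 0]],
  [40, [0, 0, 0], [0, 0, 0]],
])

```text
time_s: 15.93
eef_pos: [0.5513, 0.2683, 0.135]
eef_rot: [-3.054, -0.002, 0.277]
force: [-1.2, 3.5, 3.8]
gripper_width: 0.0493
```

```bash
python3 - <<'E'
from h import *
st()
P=imaging.camera_params('wrist');im=imaging.camera('wrist')
sc=imaging.camera('scene')
a=cv2.resize(sc[185:275,400:520],None,fx=4,fy=4,interpolation=cv2.INTER_CUBIC)
cv2.imwrite('pics/s6.png',a);cv2.imwrite('pics/w6.png',im)
E
```

```text
t 15.9333 roller rel chock u,v,h mm [np.float64(57.8), np.float64(0.6), np.float64(35.2)] force uvn [np.float64(4.1), np.float64(-0.2), np.float64(3.5)] turn err [-0.03 -0.09  0.09] 0.04929192588072059
```

View pics/s6.png

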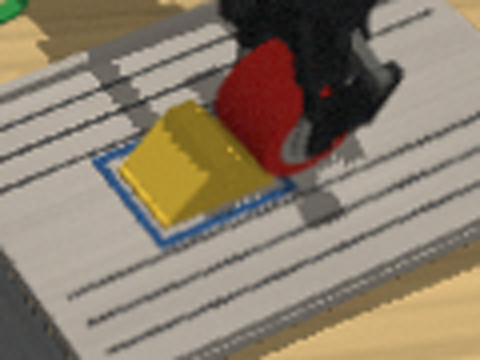

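```bash
python3 - <<'E'
from h import *
u,v,n,R=board();P=imaging.camera_params('scene')
f=lambda a:(np.array(a)+.5)/4-.5+[400,185]
o,d=rays(P,f([(170,228),(118,170),(163,243),(95,160),(296,187)]));X=o+d*(-((o-O)@n)/(d@n))[:,None]
print((np.c_[(X-O)@u,(X-O)@v]*1e3).round(1))
E
```

```text
[[-35.   27.3]
 [-38.2 -23.4]
 [-44.7  34.7]
 [-46.3 -36.3]
 [ 48.6  35.8]]
```

>>> drive_tool([
  [40, [0, 0.7, 0], [0, 0, 0]],
  [40, [0, 0, 0], [0, 0, 0]],
  [40, [0, 0, 0], [0, 0, 0]],
])

```text
time_s: 16.28
eef_pos: [0.5514, 0.2677, 0.1349]
eef_rot: [-3.054, -0.001, 0.277]
force: [0.1, 4.5, 4.8]
gripper_width: 0.0495
```

```bash
python3 -c "
from h import *
st()"
```

```text
t 16.2833 roller rel chock u,v,h mm [np.float64(57.1), np.float64(0.5), np.float64(35.2)] force uvn [np.float64(4.8), np.float64(1.3), np.float64(4.4)] turn err [-0.03 -0.08  0.09] 0.04953793620737576
```

>>> drive_tool([
  [40, [0, 0.7, 0], [0, 0, 0]],
  [40, [0, 0, 0], [0, 0, 0]],
  [40, [0, 0, 0], [0, 0, 0]],
])

```text
time_s: 16.53
eef_pos: [0.5514, 0.2672, 0.1349]
eef_rot: [-3.053, -0.001, 0.277]
force: [-0.1, 4.8, 5.0]
gripper_width: 0.0493
```

```bash
python3 -c "
from h import *
st()"
```

```text
t 16.5333 roller rel chock u,v,h mm [np.float64(56.6), np.float64(0.4), np.float64(35.2)] force uvn [np.float64(5.1), np.float64(1.2), np.float64(4.6)] turn err [-0.05 -0.07  0.08] 0.049299207212990866
```

>>> drive_tool([
  [40, [0, 1, 0], [0, 0, 0]],
  [40, [0, 0, 0], [0, 0, 0]],
  [40, [0, 0, 0], [0, 0, 0]],
])

```text
time_s: 16.78
eef_pos: [0.5515, 0.2665, 0.1348]
eef_rot: [-3.053, -0.001, 0.277]
force: [-0.6, 5.6, 5.5]
gripper_width: 0.0494
```

```bash
python3 - <<'E'
from h import *
st()
sc=imaging.camera('scene');a0=cv2.imread('pics/s6.png')
a=cv2.resize(sc[185:275,400:520],None,fx=4,fy=4,interpolation=cv2.INTER_CUBIC);cv2.imwrite('pics/s7.png',a)
cv2.imwrite('pics/pair.png',np.vstack([a0[80:260,60:360],a[80:260,60:360]]).repeat(1,0))
for i in(a0,a):
    m=mask(i,(20,120,60),(35,255,255));mo=cv2.moments(m);k=big(m);print(mo['m10']/mo['m00'],mo['m01']/mo['m00'],cv2.boundingRect(k))
    m=mask(i,(0,150,40),(5,255,255))|mask(i,(174,150,40),(180,255,255));print('red',cv2.boundingRect(big(m)))
E
```

```text
t 16.7833 roller rel chock u,v,h mm [np.float64(56.0), np.float64(0.3), np.float64(35.1)] force uvn [np.float64(6.0), np.float64(0.9), np.float64(5.0)] turn err [-0.1  -0.05  0.06] 0.049447383573528986
189.45058855735013 165.80016424856282 (119, 100, 155, 128)
red (215, 37, 131, 139)
187.99268992319793 166.39206070139724 (117, 101, 155, 128)
red (212, 38, 133, 139)
```

View pics/pair.png

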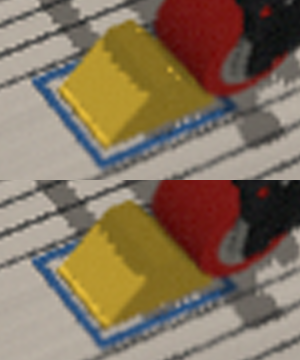

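>>> drive_tool([
  [40, [0, -0.6, -0.5], [0, 0, 0]],
  [40, [0, 0, 0], [0, 0, 0]],
  [55, [0, 0, 0], [0, 0, 0]],
  [65, [0, 0, 0], [0, 0, 0]],
  [75, [0, 0, 0], [0, 0, 0]],
  [85, [0, 0, 0], [0, 0, 0]],
  [85, [0, 0, 0], [0, 0, 0]],
  [85, [0, 0, 0], [0, 0, 0]],
], newtons=20)

```text
time_s: 17.5
eef_pos: [0.551, 0.266, 0.1344]
eef_rot: [-3.055, 0.001, 0.277]
force: [-0.8, 0.3, -1.0]
gripper_width: 0.0848
```

>>> drive_tool([
  [85, [0, 0, -8], [0, 0, 0]],
  [85, [0, 0, -25], [0, 0, 0]],
  [85, [0, 0, -35], [0, 0, 0]],
  [85, [0, 0, -35], [0, 0, 0]],
  [85, [0, 10, -20], [0, 0, 0]],
  [85, [0, 20, 0], [0, 0, 0]],
  [85, [0, 20, 0], [0, 0, 0]],
  [85, [0, 0, 0], [0, 0, 0]],
  [85, [0, 0, 0], [0, 0, 0]],
  [85, [0, 0, 0], [0, 0, 0]],
])

```text
time_s: 18.33
eef_pos: [0.5675, 0.2084, 0.2531]
eef_rot: [-3.054, 0.0, 0.277]
force: [-0.4, -0.0, 0.1]
gripper_width: 0.085
```

```bash
python3 - <<'E'
from h import *
P=imaging.camera_params('wrist'); im=imaging.camera('wrist'); cv2.imwrite('pics/w8.png',im)
s=r.observe();print(s['time_s'],s['eef_pos'],s['force'])
import pickle;pickle.dump(P,open('w8.pkl','wb'))
E
```

```text
18.3833 [0.56741957 0.20867871 0.2529222 ] [ 0.17418681  0.75051437 -0.5970997 ]
```

View pics/w8.png

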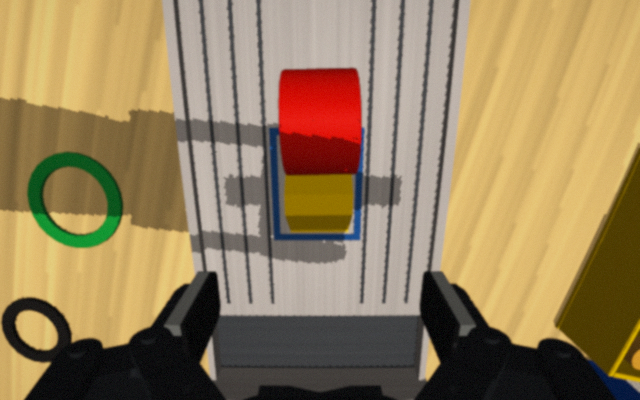

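```bash
cat > m.py <<'E'
from h import *
u,v,n,R=board()
def meas(P,im):
    def onb(q,h=0):
        o,d=rays(P,q); return o+d*((h-(o-O)@n)/(d@n))[:,None]
    uv=lambda E:np.c_[(E-O)@u,(E-O)@v]*1e3
    pts=big(mask(im,(20,200,40),(35,255,255),(280,165,362,236)))[:,0]
    g=uv(onb([(x,pts[pts[:,0]==x][:,1].max()) for x in range(294,346,6)]));c=np.polyfit(g[:,1],g[:,0],1)
    b=big(mask(im,(100,120,40),(125,255,255),(255,110,375,250)))[:,0]
    e=uv(onb([(320,b[:,1].max())]))
    print('chock downhill edge u',c[1].round(1),'skew deg',np.degrees(c[0]).round(2),'outline downhill edge',e[0,0].round(1))
    m=mask(im,(0,150,50),(5,255,255))|mask(im,(174,150,50),(180,255,255));k=big(m)[:,0]
    T=[(x,k[k[:,0]==x][:,1].min()) for x in range(288,354,8)];t=uv(onb(T,.036)); print('roller bbox',cv2.boundingRect(k),'uphill edge px slope',np.polyfit(*zip(*T),1)[0].round(4))
    y=130;x=k[abs(k[:,1]-y)<=1][:,0]; print('roller v',uv(onb([(x.min(),y),(x.max()+1,y)],.07))[:,1].mean().round(1))
E
python3 - <<'E'
from m import *
import pickle
meas(pickle.load(open('w8.pkl','rb')),cv2.imread('pics/w8.png'))
E
```

```text
chock downhill edge u -40.6 skew deg 1.8 outline downhill edge -48.7
roller bbox (279, 69, 82, 105) uphill edge px slope -0.0208
roller v 2.9
```

>>> drive_tool([
  [85, [0, 0, 0], [0, 0, 0]],
  [85, [0, 0, 0], [0, 0, 0]],
  [85, [0, 0, 0], [0, 0, 0]],
  [85, [0, 0, 0], [0, 0, 0]],
  [85, [0, 0, 0], [0, 0, 0]],
  [85, [0, 0, 0], [0, 0, 0]],
  [85, [0, 0, 0], [0, 0, 0]],
  [85, [0, 0, 0], [0, 0, 0]],
  [85, [0, 0, 0], [0, 0, 0]],
  [85, [0, 0, 0], [0, 0, 0]],
])

```text
time_s: 19.22
eef_pos: [0.5678, 0.2081, 0.253]
eef_rot: [-3.054, -0.0, 0.277]
force: [-0.4, 0.2, -0.2]
gripper_width: 0.0849
```

```bash
python3 - <<'E'
from m import *
P=imaging.camera_params('wrist');meas(P,imaging.camera('wrist'));print(r.observe()['time_s'])
E
```

```text
chock downhill edge u -40.6 skew deg 0.08 outline downhill edge -48.2
roller bbox (278, 68, 83, 105) uphill edge px slope -0.0208
roller v 3.0
19.2667
```

```bash
python3 -c "
from workcell import r
print(r.finish_job(), r.observe()['time_s'])"
```

```text
the job is handed in; nothing more can be done
the job is handed in; nothing more can be done
```

The chock is on the outline and the red roller is resting against its uphill side. The job was handed in at about 19.3 s of the 59 s, and it returned no verdict.

- **Chock:** I stood it on the outline with a sloping face uphill and let go. Its centre measures about 1.5–2.5 mm from the outline's centre, and its edge is square to the outline within about 0.1° (one earlier reading of the same edge gave 1.8°). It lies wholly inside the outline.
- **Roller:** I took the smaller red roller from the rack and laid it on the board just uphill of the chock. I slid it down until the scene view showed the two moving together, which shifted the chock by about 1 mm, and only then let go. It sits about 1.4 mm off the chock's centre line across the slope.
- **Last checks:** Two wrist pictures 0.9 s apart, with the gripper clear, agreed to within a pixel, so nothing was rolling. No force reading came near a limit; the highest was about 8 N. I did not move the grey, orange or larger red rollers, though I took no final picture of the rack.
- **Disagreement:** By the arm's pose reading the roller's centre was 56 mm from where I had set the chock down, against the nominal 58 mm. Calibration and grip offsets plus the 1 mm push would account for it.

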